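Turn a coupling hub on its shaft until it drops over the key

ROBOT

A 7-joint arm with a two-finger parallel gripper is mounted at the origin on a cart in front of the work surface, level with it; the furniture and walls round the work are solid. World frame = base frame: x ahead of the robot, y to its left, z up, the work surface at z = 0. Lengths are in m, angles in rad, forces in N, time in s.
With the tool pointing down it reaches from about 0.4 to 0.875 m from the base axis. Payload 19.3 kg.
Tool frame: the origin (TCP) lies on the centre line of the jaws, within the pads' length; the fingertips stand 14 mm ahead of it and the grasp point (between the pads) lies 5 mm behind it; y points along the fingers, x is the direction in which the jaws open and shut, and the axes are right-handed (so a half turn about y gives the same grasp; the last joint's range is limited). The gripper opens to 85 mm and grips with 20 to 120 N. Pads are 22 mm wide; open, the fingers measure 114 mm over their backs; the gripper's body (76 mm by 85 mm) begins 54 mm behind the grasp point. The pads swing forward as they close: fully open they stand 13 mm farther back than shut.
Start: joints at [1.241, 0.521, -0.036, 1.599, 0.021, 1.021, -0.113], TCP at [0.161, -0.604, 0.245] pointing down, gripper open.
Joint ranges: [-2.91, 2.91], [-0.3, 2.13], [-1.5, 1.42], [0.17, 2.43], [-1.26, 4.41], [0.16, 1.93], [-2.52, 2.52]. Speed limits (rad/s): [1.89, 1.89, 2.39, 2.39, 3.01, 3.01, 3.01].

INTERFACE

Orientations are given as [roll, pitch, yaw] about the fixed x, y, z axes, in that order (R = Rz(yaw) Ry(pitch) Rx(roll)).
In Python, from workcell import monitor, grab_frame, workorder gives the robot as it stands.
- The arm moves only by the tool drive_tool, never from a script. Its argument "steps" is one flat list of numbers, 5 for each row, row after row: the finger opening in mm, from 0 to 85.4, then the shift along the world's x, y, z in mm, then the turn about the world's z in degrees. In form: [fingers, tx, ty, tz, twist, fingers, tx, ty, tz, twist, ...]. A call has exactly 5 rows; each row shifts and turns the commanded pose from where the row before left it; what a row does not reach is not made up. A row lasts 1/12 s, in which the tool goes at most 41.7 mm and 7.16 degrees, less where a joint would pass 70% of its speed; a pose out of reach is approached as far as the arm can. A call is refused whole if a number of a shift passes 41.7 or a number of a turn 7.16, either way. A call with a gripper value outside its range is refused whole. The fingers move at their own pace and stop on an object; "grip_force" is the grip in N (left out, the last holds). Time passes only in rows, so rows that do not move let the fingers close, or fill a call up. It gives the time, the measured TCP pose, the force and the opening at its end, in the units of the state.
- monitor.observe(): the state, without advancing time (a new reading comes with each control period).
- grab_frame(name): name is "scene" or "top" or "wrist"; returns a dict with "frame" (400x640x3 uint8, red, green, blue), "vertical_fov" (degrees; the focal length in pixels is half the picture's height over the tangent of half this angle, whatever the lens; pixels are square), "cx", "cy" (the principal point, pixels), "k1" (the pictures are not rectified: a ray, as slopes to the right and down, at radius r is drawn at 1 + k1 r^2 times it, then the intrinsics apply), "xyz" and "orientation" of the camera in the world. Camera axes: x right, y down, z forward; pixel columns grow to the right and rows downward; lengths in m; the calibration is good to about 2 mm. A picture is of the moment at which its call begins. There is no depth.
- workorder.job_done(): hands the job in, once; it reports no verdict.
The state is a dict: "clock": time; "qpos": joint angles; "qd": joint speeds; "joint_efforts": joint torques, N m; "position": TCP position; "tool_rot": TCP orientation; "force": force on the tool from outside, world axes, zero at the start; "moment": the same for the moment, N m; "grip_width": finger opening in m.
Only numpy, scipy, OpenCV 4.12 (cv2) and the standard library are available. Lean on these libraries where they do the work, as an engineer would, in place of code of your own. Each camera call takes 0.05 s, during which the arm holds its last target. There are 200 camera calls.

TASK

Two coupling hubs have been slipped over the upright shafts of two fitting stands; one is fully home, but the other still rides high on top of its key. Turn the high hub on its own shaft until its keyway lines up with the key, let it down fully home against the collar, and let go of it; leave the hub that is already home in its place.

Things in the scene. Friction and masses are not known exactly. Their poses are not given: they have to be found in the camera images.
- hub: High hub, steel: flange 76 mm wide, 9 thick; round boss 52 wide above it (grip its top 14 mm); 43 tall, 0.4 kg. Bore 30 with an open keyway 15 wide. Origin: axis, underside. z up, +x through the keyway. Starts resting on the key, 16 mm above the collar, 1 mm play (leans up to 3 deg), keyway 30-80 deg counterclockwise of the key from above: turn it clockwise. Home: origin 26 mm above table.
- stand: Stand of the high hub, fixed: grey base 96x84x13 mm, collar 46 wide, its top (the seat) 26 mm above the table, upright shaft 28 wide up to 92 mm. The key, 10 wide with rounded top, sticks out on one side, to 20 mm from the axis, 26 to 42 mm high; a groove above it in the shaft and a dark line on the base show its side. Origin: shaft axis at table height. z up, +x towards the key.
- seated_hub: The hub that is already home, of the same make and size as the other (76 mm flange, 52 mm boss, 43 mm tall), on an identical stand that may be on either side of the high one; leave it alone. Origin: on its axis in the underside of the flange, 26 mm above the table; z up, +x through its keyway.
Not all that is in view belongs to the job. Leave any orange look-alike of the hub alone.

How it is judged:
At the end, for the whole second after the job is handed in: The high hub is on its own shaft (axis within 5 mm, upright within 5 degrees), keyway over the key (within 14 degrees), its underside within 4 mm of the collar's top, at rest; the other hub is within 8 mm of where it was (z of hub in the frame of stand between 0.022 and 0.03 m and horizontal distance between hub and stand below 0.005 m and angle between hub's own z axis and vertical below 0.09 rad and angle between the x axis of hub and the x axis of stand, either way round below 0.25 rad and linear speed of hub below 0.02 m/s and distance of seated_hub from where it was at the start of the episode below 0.008 m); the robot touches nothing.
It fails at once if the hub that was already home is shifted or lifted by more than 15 mm (distance of seated_hub from where it was at the start of the episode above 0.015 m).
It also fails if it takes over 38 s, if anything falls off the work surface, if the arm or the gripper's body presses on something with over 40 N, if the wrist force passes 120 N, or if a joint passes its speed limit or range.

## Working session

There is one attempt and no reset: what is moved stays moved. The work goes in short steps, Python scripts to look and compute and a tool call to move; the robot and the scene stay as the last step left them, time stands still between calls to the robot, and variables do not carry over. Pictures are saved under pics/ and viewed, about 8 in all and at most 12, crops included, and the job is handed in when it is done.

Besides the shell and the picture viewer there is one more tool, called after "Request:" as name(argument=value, ...) on one line, values as JSON. drive_tool: Moves the arm, as the interface text tells. Its arguments: {"type":"object","properties":{"steps":{"type":"array"},"grip_force":{"type":"number"}},"required":["steps"]}

```bash
mkdir -p pics; ls; cat > h.py <<'E'
import numpy as np, cv2, pickle
from workcell import monitor, grab_frame, workorder
from scipy.spatial.transform import Rotation as R
def rot(o):
    o=np.array(o,float)
    return o if o.shape==(3,3) else (R.from_euler('xyz',o).as_matrix() if o.size==3 else R.from_quat(o).as_matrix())
def K(c):
    f=200/np.tan(np.radians(c['vertical_fov'])/2); return f
def ray(c,u,v):
    f=K(c); d=np.array([(u-c['cx'])/f,(v-c['cy'])/f]); s=d.copy()
    for _ in range(20): s=d/(1+c['k1']*(s@s))
    return rot(c['orientation'])@np.array([s[0],s[1],1])
def onz(c,u,v,z):
    d=ray(c,u,v); p=np.array(c['xyz']); return p+d*(z-p[2])/d[2]
def proj(c,P):
    q=rot(c['orientation']).T@(np.array(P)-np.array(c['xyz'])); s=q[:2]/q[2]; s=s*(1+c['k1']*(s@s)); return s*K(c)+[c['cx'],c['cy']]
def snap(n,tag):
    c=grab_frame(n); pickle.dump(c,open(f'pics/{tag}.pkl','wb')); cv2.imwrite(f'pics/{tag}.png',c['frame'][:,:,::-1]); return c
def load(tag): return pickle.load(open(f'pics/{tag}.pkl','rb'))
E
python3 - <<'E'
from h import *
for n in ['scene','top','wrist']:
    c=snap(n,n+'0'); print(n,{k:v for k,v in c.items() if k!='frame'})
print(monitor.observe())
a=[cv2.imread(f'pics/{n}0.png') for n in ['scene','top']]
cv2.imwrite('pics/both0.png',cv2.resize(np.vstack(a),None,fx=.75,fy=.75))
E
```

```text
pics
scene {'vertical_fov': 53.34973650523227, 'cx': 318.127580810762, 'cy': 193.8749953845286, 'k1': -0.025615422312169702, 'xyz': array([0.05932404, 0.52933923, 0.5070322 ]), 'orientation': array([-2.13477102, -0.02301949, -2.39079459])}
top {'vertical_fov': 50.5460017477512, 'cx': 309.9201885802115, 'cy': 197.59679460440532, 'k1': 0.03091218667982349, 'xyz': array([ 0.42922668, -0.03388047,  1.15785266]), 'orientation': array([-3.03518512,  0.02725985, -1.5733876 ])}
wrist {'vertical_fov': 61.5454094047071, 'cx': 322.4857042350546, 'cy': 194.05065454634484, 'k1': -0.05246593828074809, 'xyz': array([ 0.22946054, -0.58683656,  0.37404334]), 'orientation': array([ 2.85658951e+00,  8.85061658e-04, -1.31102398e+00])}
{'clock': 0.15, 'qpos': array([ 1.24083699,  0.52188342, -0.03635697,  1.59983709,  0.02117648,
        1.02111853, -0.11281199]), 'qd': array([ 1.37031110e-05, -3.73774985e-03,  6.00272258e-05, -1.90903942e-03,
       -4.69365336e-04,  5.18177983e-04,  6.60234652e-04]), 'joint_efforts': array([ 3.93208567e-03, -9.27382135e+01,  1.98117346e+00, -3.70053399e+01,
        1.79100543e-02,  6.38752797e-03, -6.34377056e-05]), 'position': array([ 0.16046609, -0.60381018,  0.24486798]), 'tool_rot': array([-1.57081930e+00,  8.62846704e-04, -1.31104871e+00]), 'force': array([ 0.50334421,  0.67818628, -0.34413553]), 'moment': array([-0.02649322,  0.0442958 ,  0.034564  ]), 'grip_width': 0.08529844335327137}
```

View pics/both0.png

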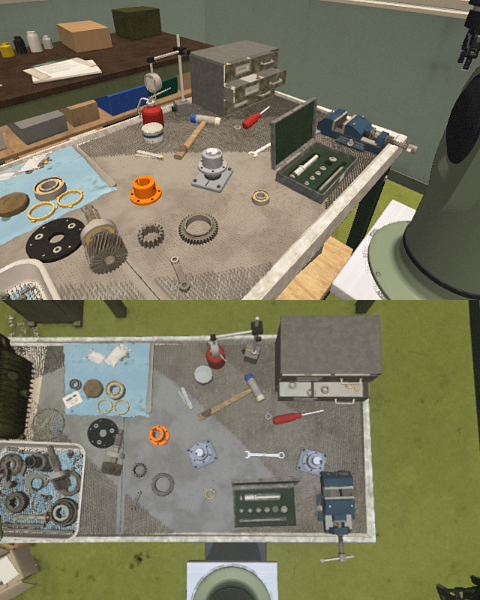

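The overview shows two grey stands in the top view, at full-size pixels of about (271,205) and (416,213). The orange look-alike is at (211,181). In the scene view, the second stand is hidden behind the green case. I'll enlarge both stands to see which hub is high.

```bash
python3 - <<'E'
from h import *
t=cv2.imread('pics/top0.png'); s=cv2.imread('pics/scene0.png')
c=load('top0')
for p in [(271,205),(416,213)]: print(onz(c,*p,0.05))
A=cv2.resize(t[165:245,230:310],(400,400),interpolation=cv2.INTER_CUBIC)
B=cv2.resize(t[170:250,375:455],(400,400),interpolation=cv2.INTER_CUBIC)
C=cv2.resize(s[185:265,240:400],(800,400)[:2],interpolation=cv2.INTER_CUBIC)
cv2.imwrite('pics/crop1.png',cv2.resize(np.vstack([np.hstack([A,B]),C]),(600,600)))
E
```

```text
[0.52864675 0.09854826 0.05      ]
[ 0.50591718 -0.27957109  0.05      ]
```

View pics/crop1.png

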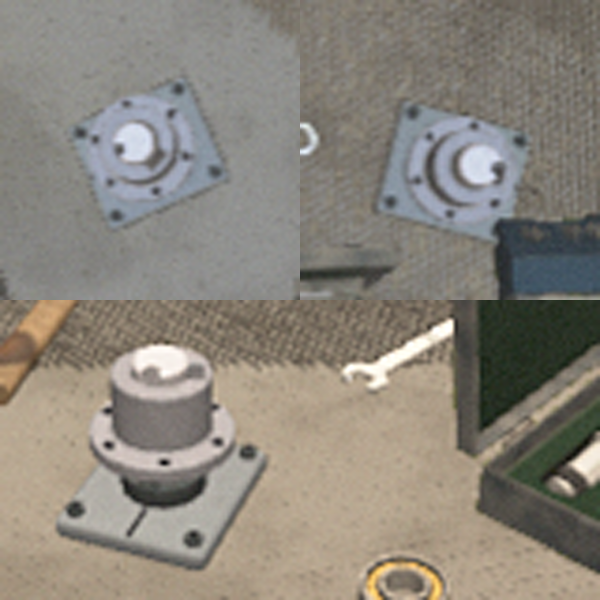

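Candidates: A is at top (271,205), about (0.529, 0.099), and B is at top (416,213), about (0.506, -0.280). A is the high hub. In the scene crop the collar shows below its flange, only a little shaft stands above the boss, and the keyway lies counterclockwise of the groove and base line. B's shaft stands well clear of its boss, so it is home. I'll move over A.

Request:
drive_tool(steps=[85,16,34,12,5,85,16,34,12,5,85,16,34,12,5,85,16,34,12,5,85,16,34,12,5])

```text
clock: 0.57
position: [0.2408, -0.4322, 0.3056]
tool_rot: [-1.571, 0.0, -0.87]
force: [0.3, -0.3, 1.3]
grip_width: 0.0851
```

Request:
drive_tool(steps=[85,19,35,0,5,85,19,35,0,5,85,19,35,0,5,85,19,35,0,5,85,19,35,0,5])

```text
clock: 0.98
position: [0.3358, -0.2572, 0.3054]
tool_rot: [-1.571, -0.0, -0.434]
force: [1.5, -0.8, 0.5]
grip_width: 0.0852
```

Request:
drive_tool(steps=[85,19,35,0,5,85,19,35,0,5,85,19,35,0,5,85,19,35,0,5,85,19,35,0,5])

```text
clock: 1.4
position: [0.4309, -0.0822, 0.3055]
tool_rot: [-1.571, -0.0, 0.002]
force: [1.2, -0.8, -0.4]
grip_width: 0.0849
```

Request:
drive_tool(steps=[85,20,35,0,5,85,20,35,0,5,85,20,35,0,5,85,20,35,0,5,85,0,0,0,5])

```text
clock: 1.82
position: [0.5124, 0.0632, 0.3053]
tool_rot: [-1.568, -0.003, 0.446]
force: [-1.5, 0.6, -0.5]
grip_width: 0.0851
```

```bash
python3 - <<'E'
from h import *
c=snap('wrist','w1'); print(c['xyz'],c['orientation']); print(monitor.observe()['position'])
print(proj(c,[.529,.099,.09]))
cv2.imwrite('pics/w1v.png',cv2.resize(cv2.imread('pics/w1.png'),None,fx=1.25,fy=1.25))
E
```

```text
[0.48173659 0.12572346 0.43477254] [ 2.86077952e+00 -1.61872101e-03  4.45584500e-01]
[0.51117898 0.05991088 0.30487073]
[352.31734145 142.51003405]
```

View pics/w1v.png

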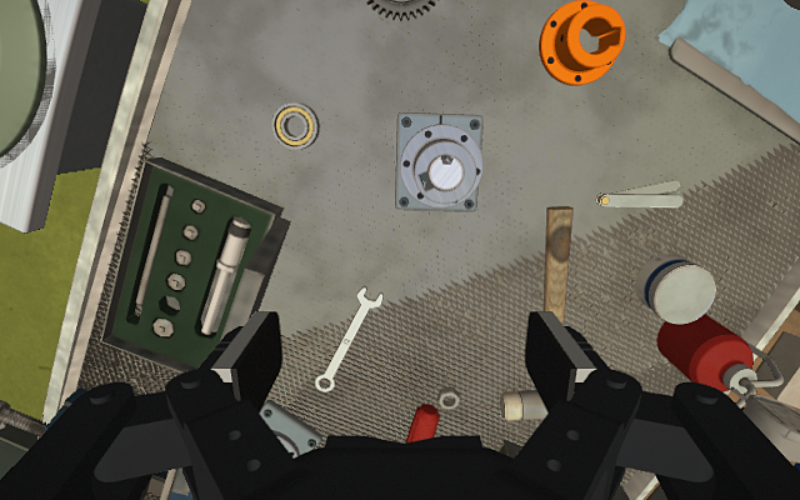

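The wrist view shows the base square with its dark line at (440,120), the shaft top at (446,172), a dark notch at (447,158) and another at (426,183). I'll enlarge this to tell the groove from the keyway.

```bash
python3 - <<'E'
from h import *
i=cv2.imread('pics/w1.png')[80:180,305:405]
cv2.imwrite('pics/w1c.png',cv2.resize(i,(600,600),interpolation=cv2.INTER_CUBIC))
c=load('w1')
for z in (.092,.085): print(z,onz(c,446/1.25,172/1.25,z))
q=[onz(c,u/1.25,v/1.25,.013) for u,v in [(397,113),(482,115),(481,210),(396,209)]]
print(np.mean(q,0),[np.linalg.norm(q[k]-q[k-1]) for k in range(4)])
e=(q[0]+q[1]-q[2]-q[3])/2; print('key yaw',np.degrees(np.arctan2(e[1],e[0])))
E
```

```text
0.092 [0.53058317 0.10556841 0.092     ]
0.085 [0.5315807  0.10515681 0.085     ]
[0.53161078 0.10585545 0.013     ] [np.float64(0.09436554483534614), np.float64(0.08224756479667253), np.float64(0.09379258924809962), np.float64(0.08712328582903874)]
key yaw 116.18078821046373
```

View pics/w1c.png

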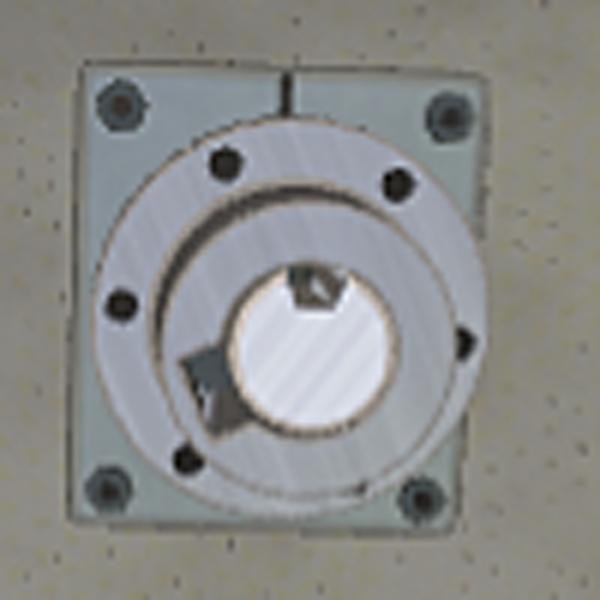

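The groove and base line point up in the image. The keyway, an open slot in the boss face, is at lower left, which looks like more than the stated 30-80°. I'll cast rays in both views to check.

```bash
python3 - <<'E'
from h import *
c=load('w1'); P=lambda u,v,z: onz(c,305+u/6,80+v/6,z)
hub=P(308,348,.085); print('hub top',hub)
for n,(u,v),z,o in [('kw',(208,395),.085,hub),('kwside1',(183,360),.085,hub),('kwside2',(215,438),.085,hub),('groove',(318,280),.092,P(312,348,.092))]:
    d=P(u,v,z)-o; print(n,np.degrees(np.arctan2(d[1],d[0])),np.linalg.norm(d)*1e3)
d=P(287,80,.013)-np.array([.5316,.1055,.013]); print('line',np.degrees(np.arctan2(d[1],d[0])),d)
s=load('scene0'); 
h=np.array([*hub[:2],.085])
im=cv2.resize(cv2.imread('pics/scene0.png')[190:240,255:305],(600,600),interpolation=cv2.INTER_CUBIC)
dot=lambda p,col: cv2.circle(im,tuple(int(x) for x in (proj(s,p)-[255,190])*12+6),5,col,-1)
dot(h,(255,0,0))
for a,col in [(50,(0,255,255)),(80,(0,255,0)),(115,(0,0,255))]:
    t=np.radians(116+a); dot(h+.019*np.array([np.cos(t),np.sin(t),0]),col)
cv2.imwrite('pics/s1.png',im)
E
```

```text
hub top [0.53133187 0.10457982 0.085     ]
kw -129.08649781081263 19.004900488586355
kwside1 -148.9415994114205 21.675377970363492
kwside2 -109.79482638952277 22.28317279772514
groove 111.97361539431634 11.389830431132443
line 114.13505445150822 [-1.83181347e-02  4.08835780e-02  1.21430643e-17]
```

View pics/s1.png

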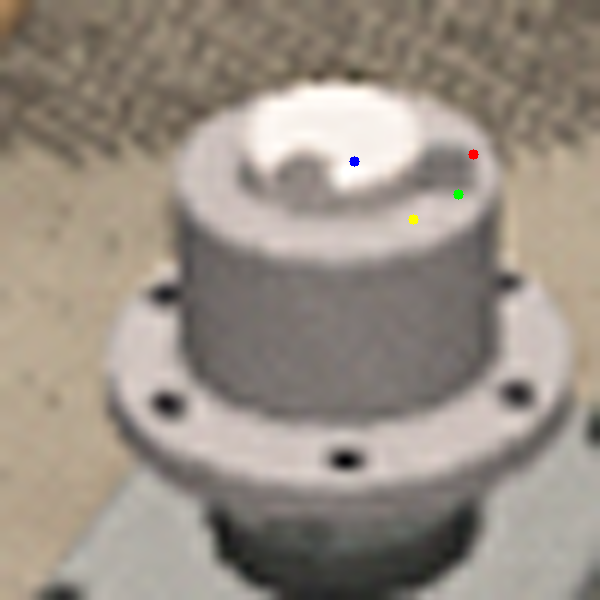

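Both views agree that the keyway is about 107-117° counterclockwise of the key, where the task says 30-80. The slot radius of 19 mm and the groove and line at 112-116° all fit, so I'll trust the images and check again after turning. The shaft axis is at about (0.531, 0.105). Next I'll go above it with pre-twist.

Request:
drive_tool(steps=[85,4,9,-20,7,85,4,9,-20,7,85,4,9,-20,7,85,4,9,-20,7,85,4,9,-20,7])

```text
clock: 2.28
position: [0.5304, 0.1003, 0.2043]
tool_rot: [-1.571, 0.001, 1.048]
force: [0.6, -0.3, 0.7]
grip_width: 0.085
```

Request:
drive_tool(steps=[85,0,0,-20,5,85,0,0,-20,0,85,0,0,-20,0,85,0,0,0,0,85,0,0,0,0])

```text
clock: 2.7
position: [0.5301, 0.1003, 0.1451]
tool_rot: [-1.57, 0.001, 1.131]
force: [1.0, -0.2, 0.6]
grip_width: 0.0851
```

Request:
drive_tool(steps=[85,1,5,-15,0,85,0,0,-20,0,85,0,0,-20,0,85,0,0,-17,0,85,0,0,0,0])

```text
clock: 3.12
position: [0.531, 0.1053, 0.0722]
tool_rot: [-1.57, 0.002, 1.131]
force: [-0.6, -0.9, 0.1]
grip_width: 0.0849
```

Request:
drive_tool(steps=[62,0,0,0,0,56,0,0,0,0,48,0,0,0,0,45,0,0,0,0,45,0,0,0,0], grip_force=40)

```text
clock: 3.53
position: [0.5323, 0.106, 0.0747]
tool_rot: [-1.573, -0.001, 1.132]
force: [0.4, -1.5, 10.6]
grip_width: 0.0506
```

Gripped, but there is a 10 N upward reaction, probably because the fingertips swung forward onto the flange. I'll regrip 6 mm higher.

Request:
drive_tool(steps=[62,0,0,0,0,62,0,0,0,0,62,0,0,6,0,62,0,0,0,0,62,0,0,0,0])

```text
clock: 3.95
position: [0.5318, 0.106, 0.0798]
tool_rot: [-1.571, -0.0, 1.132]
force: [-0.1, 0.1, -0.4]
grip_width: 0.0621
```

Request:
drive_tool(steps=[52,0,0,0,0,45,0,0,0,0,45,0,0,0,0,45,0,0,0,0,45,0,0,0,0], grip_force=40)

```text
clock: 4.37
position: [0.5318, 0.1062, 0.0795]
tool_rot: [-1.571, -0.001, 1.132]
force: [0.6, 1.2, 5.2]
grip_width: 0.0502
```

Request:
drive_tool(steps=[45,0,0,2,0,45,0,0,0,-5,45,0,0,0,-5,45,0,0,0,-5,45,0,0,0,-5])

```text
clock: 4.78
position: [0.5308, 0.1055, 0.0808]
tool_rot: [-1.57, 0.002, 0.779]
force: [-0.8, 0.5, -4.9]
grip_width: 0.0508
```

Request:
drive_tool(steps=[45,0,0,0,-6,45,0,0,0,-6,45,0,0,0,-6,45,0,0,0,-6,45,0,0,0,-6])

```text
clock: 5.2
position: [0.5309, 0.1055, 0.0808]
tool_rot: [-1.571, 0.002, 0.254]
force: [0.3, 0.0, -4.2]
grip_width: 0.0502
```

```bash
python3 - <<'E'
from h import *
o=monitor.observe(); print(o['position'],o['tool_rot'],o['force'],o['moment'],o['grip_width'])
c=snap('wrist','w2'); s=snap('scene','s2')
W=cv2.resize(c['frame'][180:400,200:420,::-1],(400,400)); S=cv2.resize(s['frame'][170:250,240:320,::-1],(400,400),interpolation=cv2.INTER_CUBIC)
cv2.imwrite('pics/v2.png',np.hstack([W,S])); print(proj(c,[.531,.105,.09]))
E
```

```text
[0.53085419 0.10552085 0.08083046] [-1.57106542  0.00173447  0.25444903] [ 0.29460626  0.03737355 -4.21689349] [ 0.02595673  0.04386274 -0.01058619] 0.050166724377665
[323.1480029  278.33819464]
```

View pics/v2.png

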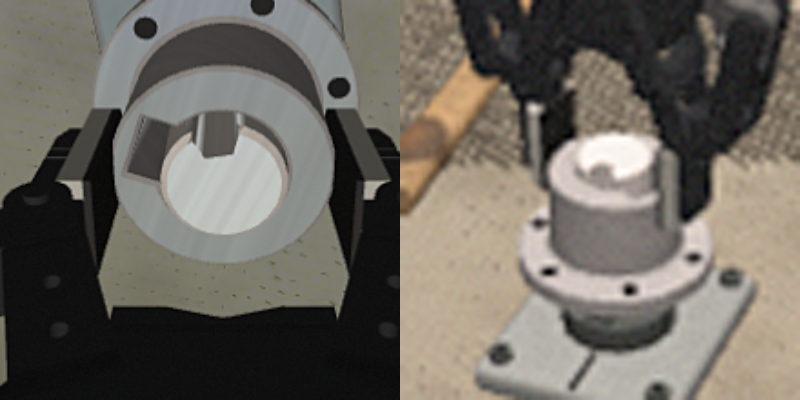

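The hub followed the turn and is held clear: 4.2 N, which is its weight. In the crop the keyway is at (150,150) and the groove at (217,135). Now to measure what is left.

```bash
python3 - <<'E'
from h import *
c=load('w2'); P=lambda u,v,z: onz(c,200+u*.55,180+v*.55,z)
A=lambda d:(np.degrees(np.arctan2(d[1],d[0])),np.linalg.norm(d)*1e3)
hub=P(223,165,.087); print(hub)
for q in [(135,146),(145,113),(125,178),(183,125),(160,183)]: print('kw',A(P(*q,.087)-hub))
sh=P(224,180,.092);print(sh)
for q in [(203,157),(236,151),(219,154)]: print('gr',A(P(*q,.092)-sh))
s=load('s2')
for q in [(582,378),(567,388),(592,352)]:
    u=240+(q[0]-400)/5; v=170+q[1]/5; p=onz(s,u,v,.013); print('line',p,A(p-np.array([.531,.1055,.013])))
a=onz(s,240+(570-400)/5,170+388/5,.013);b=onz(s,240+(593-400)/5,170+353/5,.013);print('linedir',A(a-b))
E
```

```text
[0.53035548 0.1066529  0.087     ]
kw (np.float64(-178.856898453277), np.float64(20.2396388891608))
kw (np.float64(157.91253393965943), np.float64(21.366733343818865))
kw (np.float64(-156.7420704430115), np.float64(22.581143774649945))
kw (np.float64(146.35617754691737), np.float64(13.266055885737284))
kw (np.float64(-147.47846726581795), np.float64(15.11053100876317))
[0.53080009 0.10585448 0.092     ]
gr (np.float64(143.5253622481926), np.float64(7.208529758545773))
gr (np.float64(84.54581048425108), np.float64(7.512409605474743))
gr (np.float64(114.25689719132771), np.float64(6.425874580402013))
line [0.51385861 0.14302853 0.013     ] (np.float64(114.54884835247492), np.float64(41.25794063057552))
line [0.51350474 0.15100741 0.013     ] (np.float64(111.02918822202997), np.float64(48.754573503618175))
line [0.52283962 0.12972602 0.013     ] (np.float64(108.61576740496241), np.float64(25.563481062146376))
linedir (np.float64(114.83366424447338), np.float64(22.41067125382827))
```

The keyway is at 180.5° and the key at about 114.3°, so 66° clockwise remain.

Request:
drive_tool(steps=[45,0,0,0,-6.6,45,0,0,0,-6.6,45,0,0,0,-6.6,45,0,0,0,-6.6,45,0,0,0,-6.6])

```text
clock: 5.72
position: [0.531, 0.1056, 0.0809]
tool_rot: [-1.572, 0.001, -0.318]
force: [-0.7, -0.1, -3.8]
grip_width: 0.0503
```

Request:
drive_tool(steps=[45,0,0,0,-6.6,45,0,0,0,-6.6,45,0,0,0,-6.6,45,0,0,0,-6.6,45,0,0,0,-6.6])

```text
clock: 6.13
position: [0.5307, 0.1057, 0.0808]
tool_rot: [-1.573, 0.001, -0.893]
force: [-1.6, 0.3, -3.7]
grip_width: 0.0505
```

```bash
python3 - <<'E'
from h import *
o=monitor.observe(); print(o['position'],o['tool_rot'],o['force'],o['moment'],o['grip_width'])
c=snap('wrist','w3'); s=snap('scene','s3')
W=cv2.resize(c['frame'][180:400,200:420,::-1],(400,400)); S=cv2.resize(s['frame'][170:250,240:320,::-1],(400,400),interpolation=cv2.INTER_CUBIC)
cv2.imwrite('pics/v3.png',np.hstack([W,S]))
E
```

```text
[0.53067096 0.1056757  0.0808341 ] [-1.57274948e+00  8.42719837e-04 -8.93331932e-01] [-1.6317747   0.32322622 -3.72431893] [-0.03382289  0.41572254  0.01452605] 0.05051906390747162
```

View pics/v3.png

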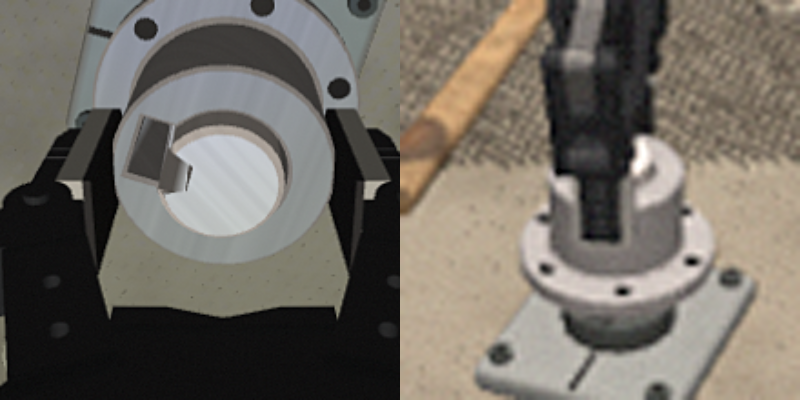

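The groove is at (177,178) in the crop and the keyway at (148,150). A quick numeric check before lowering.

```bash
python3 - <<'E'
from h import *
c=load('w3'); P=lambda u,v,z: onz(c,200+u*.55,180+v*.55,z)
A=lambda d:(np.degrees(np.arctan2(d[1],d[0])),np.linalg.norm(d)*1e3)
hub=P(223,165,.087)
print('kw',A(P(135,146,.087)-hub),A(P(153,150,.087)-hub))
sh=P(221,180,.092);print(hub,sh)
for q in [(188,178),(190,168),(186,190)]: print('gr',A(P(*q,.092)-sh))
a=P(90,30,.013);b=P(113,37,.013); print('line',A(a-b),A(a-np.array([.531,.1056,.013])),A(b-np.array([.531,.1056,.013])))
E
```

```text
kw (np.float64(115.31261281958436), np.float64(20.243419033062576)) (np.float64(115.38873443210566), np.float64(16.125693580685635))
[0.53270085 0.10587574 0.087     ] [0.53174698 0.10566486 0.092     ]
gr (np.float64(124.9682785033054), np.float64(7.217332310571258))
gr (np.float64(105.17171150408736), np.float64(7.340137462364696))
gr (np.float64(146.85758254510233), np.float64(8.091082893388961))
line (np.float64(110.94911447029793), np.float64(8.065185860327581)) (np.float64(114.9305345603372), np.float64(45.46713420951032)) (np.float64(115.78786890242243), np.float64(37.42560244815825))
```

Keyway at 115.3° and base line at 115°: aligned. Lowering gently.

Request:
drive_tool(steps=[45,0,0,-1.5,0,45,0,0,-1.5,0,45,0,0,-1.5,0,45,0,0,-1.5,0,45,0,0,0,0])

```text
clock: 6.65
position: [0.531, 0.1061, 0.0748]
tool_rot: [-1.572, 0.001, -0.89]
force: [-4.2, 2.7, -5.8]
grip_width: 0.0502
```

Request:
drive_tool(steps=[45,0,0,-2,0,45,0,0,-2,0,45,0,0,-2,0,45,0,0,-2,0,45,0,0,0,0])

```text
clock: 7.07
position: [0.531, 0.1061, 0.0667]
tool_rot: [-1.572, 0.001, -0.89]
force: [-4.0, 1.8, -6.2]
grip_width: 0.0505
```

Request:
drive_tool(steps=[45,0,0,-1,0,45,0,0,-1,0,45,0,0,-1,0,45,0,0,0,0,45,0,0,0,0])

```text
clock: 7.48
position: [0.5316, 0.1063, 0.0648]
tool_rot: [-1.57, 0.0, -0.89]
force: [-6.5, 2.3, 11.7]
grip_width: 0.0503
```

It touched after a 16 mm drop, with 12 N upward. Releasing, rising and checking.

Request:
drive_tool(steps=[58,0,0,0,0,70,0,0,0,0,84,0,0,0,0,85,0,0,0,0,85,0,0,0,0])

```text
clock: 7.9
position: [0.5317, 0.1059, 0.0643]
tool_rot: [-1.571, -0.0, -0.892]
force: [0.1, 0.1, -0.1]
grip_width: 0.0851
```

Request:
drive_tool(steps=[85,0,0,15,0,85,0,0,25,0,85,0,0,35,0,85,0,0,35,0,85,0,0,35,0])

```text
clock: 8.32
position: [0.5312, 0.1059, 0.2109]
tool_rot: [-1.571, 0.0, -0.892]
force: [-0.9, -1.2, 0.1]
grip_width: 0.0852
```

```bash
python3 - <<'E'
from h import *
o=monitor.observe(); print(o['position'],o['tool_rot'],o['force'],o['grip_width'])
c=snap('wrist','w4'); s=snap('scene','s4'); t=snap('top','t4')
u,v=proj(c,[.531,.1055,.06]).astype(int); print(u,v); v=min(v,300)
W=cv2.resize(c['frame'][max(v-100,0):v+100,u-100:u+100,::-1],(400,400)); S=cv2.resize(s['frame'][170:250,240:320,::-1],(400,400),interpolation=cv2.INTER_CUBIC)
cv2.imwrite('pics/v4.png',np.hstack([W,S]))
a=cv2.cvtColor(load('top0')['frame'],6)[170:250,375:455].astype(int);b=cv2.cvtColor(t['frame'],6)[170:250,375:455].astype(int); print('B diff',np.abs(a-b).mean(),np.abs(a-b).max())
E
```

```text
[0.53122657 0.10585349 0.21087475] [-1.57105459e+00  1.95070544e-04 -8.91843486e-01] [-0.86823353 -1.18144979  0.05959121] 0.08516628934367987
321 181
B diff 6.393125 18
```

View pics/v4.png

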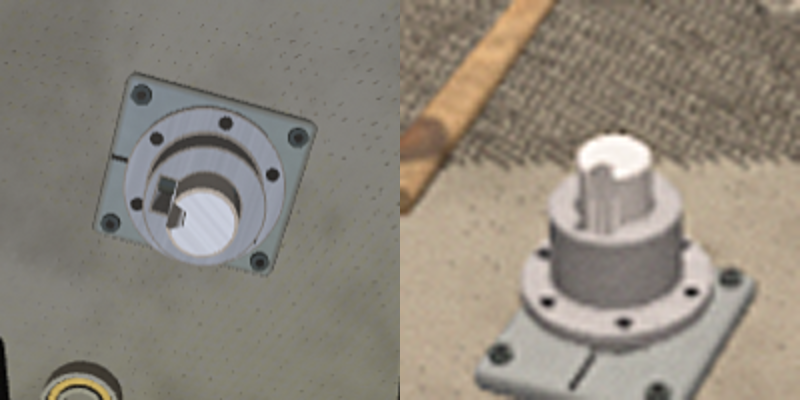

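```bash
python3 -c "
from h import *
workorder.job_done()"
```

```text
the job is handed in; nothing more can be done
```

The high hub is home on its own shaft. I turned it about 116° clockwise, lowered it about 16 mm until it met the collar, let go, backed off and handed the job in at about 8.5 s.

**Checks that passed:**
- **Alignment:** before lowering, the keyway measured 115.3° and the base line 115°.
- **Seating:** the tool felt about 12 N upward at the bottom of the drop. The last pictures show the collar hidden under the flange, the shaft standing well clear of the boss, and the keyway over the key. The flange sits about 7 px lower than before, which fits a full drop.
- **Release:** with the gripper open and raised, the force on the tool was about zero.
- **Other hub:** the arm passed over it only at about 0.3 m height. In the top view its picture changed only by a small, even amount, which looks like noise. I did not measure its position separately.

**Checks that disagreed:**
- **Starting angle:** the keyway began about 107–117° counterclockwise of the key in two views, where the task says 30–80°. I followed the images, and the hub dropped in.
- **First grip:** it gave about 10 N upward, probably fingertips on the flange, so I opened and gripped again 6 mm higher.

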